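# Slide the pull-out board of the parts rack home into its notches

### The arm

A 7-joint arm with a two-finger parallel gripper is mounted at the origin on the work surface. World frame = base frame: x ahead of the robot, y to its left, z up, the work surface at z = 0. Lengths are in mm, angles in rad, forces in N, time in s.
With the tool pointing down it reaches from about 350 to 900 mm from the base axis. Payload 8.1 kg.
Tool frame: the origin (TCP) lies at the very end of the fingers, on their centre line; the grasp point (between the pads) lies 19 mm behind it; z points along the fingers, y is the line along which they close (so a half turn about z gives the same grasp; the last joint's range is limited). The gripper opens to 92 mm and grips with 3 to 60 N. Pads are 19 mm wide; open, the fingers measure 130 mm over their backs; the gripper's body (75 mm by 190 mm) begins 47 mm behind the grasp point.
Start: joints at [1.187, 0.434, 0.025, 1.573, -0.012, 1.134, -0.075], TCP at [173.178, -600.542, 226.742] pointing down, gripper open.
Joint ranges: [-2.62, 2.62], [-0.44, 2.09], [-1.27, 1.32], [0.08, 2.57], [-1.32, 4.46], [0.12, 2], [-2.74, 2.74]. Speed limits (rad/s): [2.22, 2.22, 3.01, 3.01, 3.14, 3.14, 3.14].

### API

Orientations are given as a unit quaternion [w, x, y, z].
In Python, from workcell import move_ptp, move_straight, set_joints, command_gripper, hold, solve_ik, state, snapshot, Unreachable, hand_in gives the robot as it stands. The module is installed in compiled form; this text tells all that it offers. Calls block until the motion is done:
- move_ptp(position, orientation): joint-space move of the TCP to a pose.
- move_straight(position, rotation=None, max_speed=150, guard=None): straight line of the TCP; rotation=None keeps the orientation; max_speed is the mean speed in mm/s. With guard (N) it stops when the force on the tool has changed by that much, and returns True; else False.
- set_joints(angles): joint-space move.
- command_gripper(opening): finger opening in mm; the grip force is fixed at half the most; returns when the fingers have stopped.
- hold(seconds).
- solve_ik(position, orientation): joint angles nearest the present ones, or None.
- state(): the state.
- snapshot(name): name is "side" or "top" or "wrist"; returns a dict with "color" (400x640x3 uint8, red, green, blue), "depth" (400x640 float32, mm along the optical axis (not along the pixel's ray), 0 where there is no reading), "mtx" (3x3 intrinsics, pixels), "k1" (the pictures are not rectified: a ray, as slopes to the right and down, at radius r is drawn at 1 + k1 r^2 times it, then the intrinsics apply), "view" (4x4, takes a point from world to camera coordinates). Camera axes: x right, y down, z forward; pixel columns grow to the right and rows downward; lengths in mm; the calibration is good to about 2 mm. A picture is of the moment at which its call begins.
A pose or a line that the arm cannot do raises Unreachable and nothing moves.
- hand_in(): hands the job in; it is judged then, once.
The state is a dict: "time": time; "joint_positions": joint angles; "qd": joint speeds; "tau": joint torques, N m; "ee_pos": TCP position; "orientation": TCP orientation; "force": force on the tool from outside, world axes, zero at the start; "ft_torque": the same for the moment, N m; "gripper_width": finger opening in mm; "gripper_force": force on a finger pad.
Only numpy, scipy, OpenCV 4.12 (cv2) and the standard library are available. Lean on these libraries where they do the work, as an engineer would, in place of code of your own. Each camera call takes 0.05 s, during which the arm holds its last target. There are 200 camera calls.

### The job

The loaded pull-out board of the parts rack has been left drawn out. With the fingertips, push it back in along its rails until you feel its rear batten drop into the notches of both rails, so that the board lies level again, and do not force it once it is home. Only push it: do not lift the board, do not touch the sleeve and the bearing standing on it and keep them upright, and leave the bottle and the hub on the bench alone.

Things in the scene. Friction and masses are not known exactly. Their poses are not given: they have to be found in the camera images.
- rack: Fixed grey bench rack with two parallel aluminium rails. Origin: centre of its foot on the bench; +x: the way the board slides in, z up. Flat rail tops 160 mm up, |y| 120 to 146 mm, x -120 to 130 mm. A square notch is cut across each rail from above at x 76 to 100 mm, 9 mm deep. Between the rails all is lower than 124 mm; open above and in front.
- board: Loose plywood board across the rails, 0.4 to 0.65 kg; slides at 3 to 10 N. Origin: centre of the panel's underside; +x: the way in, z up. Panel 200 (x) by 262 (y) by 15 mm; guide strips below leave 3 mm play sideways. Start: drawn out 50 to 90 mm to -x, batten on the rails, sloping 3 to 4 deg down to the front. Home: level, in the rack's frame x 0 (within 5 mm), y 0, z 160 mm.
- board_front (a point): Middle of the board's front face, which is 262 mm wide and 27 mm high (panel and a 12 mm thick lip): board x -100, z 13.5 mm. The place to push towards +x. At home it is at x -100, z 173 mm in the rack's frame.
- batten_left (a point): Near the left (+y) end of the dark batten under the board's rear edge, on its underside (board x 88, y 125, z -8 mm). The batten is 16 mm along x, 300 mm wide (its ends show beyond the panel, over the rails), 8 mm deep below the panel. Height above the bench: 160 mm on the rail, 152 mm when dropped into the notch, which leaves it 4 mm play to and fro.
- batten_right (a point): The same on the right (board x 88, y -125, z -8 mm), over the other rail. Heights as for the left.
- sleeve: Loose steel bearing sleeve (short tube) standing upright on the rear half of the board, 44 mm diameter, 40 mm high, 0.14 kg. Origin: centre of its underside, z along its axis.
- bearing: Loose ball bearing lying flat on the rear half of the board, 52 mm diameter, 15 mm high, 0.12 kg. Origin: centre of its underside, z along its axis.
- oil_bottle: Oil bottle standing on the bench near the rack, 60 mm diameter, 170 mm high. Origin: centre of its underside.
- hub: Dark steel flanged hub standing on the bench near the rack, flange 90 mm diameter, 50 mm high. Origin: centre of its underside.
Not all that is in view belongs to the job. Of the things that look like the bearing, the largest one is meant.

How it is judged (in metres and radians):
At the end, for the whole second after the job is handed in: Both ends of the rear batten are down in the notches (149 to 155 mm above the rack's foot), board within 8 mm of home, level within 0.025 rad, at rest; sleeve and bearing flat on the board (within 0.15 rad); bottle and hub within 20 mm of where they were (z of batten_left in the frame of rack between 0.149 and 0.155 m and z of batten_right in the frame of rack between 0.149 and 0.155 m and x of board in the frame of rack between -0.008 and 0.008 m and angle between board's own z axis and vertical below 0.025 rad and linear speed of board below 0.01 m/s and angle between each of sleeve, bearing's own z axis and vertical below 0.15 rad and z of sleeve in the frame of board between 0.011 and 0.022 m and z of bearing in the frame of board between 0.011 and 0.022 m and distance of each of oil_bottle, hub from where it was at the start of the episode below 0.02 m); the robot touches nothing.
It fails at once if the board is lifted (its middle more than 14 mm above its home height) (z of board in the frame of rack above 0.174 m).
It fails at once if the robot touches the sleeve or the bearing (contact force between any of the arm, the fingers and sleeve above 0.5 N or contact force between any of the arm, the fingers and bearing above 0.5 N).
It fails at once if the sleeve or the bearing is tipped over (angle between any of sleeve, bearing's own z axis and vertical above 0.5 rad).
It fails at once if the bottle or the hub is knocked or moved (distance of any of oil_bottle, hub from where it was at the start of the episode above 0.03 m).
It fails at once if the board is rammed or forced (the fingers press on it with over 40 N) (contact force between the fingers and board above 40 N).
It also fails if it takes over 35 s, if anything falls off the work surface, if the arm or the gripper's body presses on something with over 40 N, if the wrist force passes 120 N, or if a joint passes its speed limit or range.

## Working session

There is one attempt and no reset: what is moved stays moved. The work goes in short steps, each a Python script; the robot and the scene stay as the last script left them, time stands still between calls to the robot, and variables do not carry over. Pictures are saved under pics/ and viewed, at most 10 in all, crops included, and the job is handed in when it is done.

```bash
mkdir -p pics; cat > h.py <<'E'
import numpy as np, cv2
from workcell import *
def save(s,n): cv2.imwrite(f'pics/{n}.png', s['color'][:,:,::-1])
def pts(s):
    h,w=s['depth'].shape; u,v=np.meshgrid(np.arange(w),np.arange(h))
    K=s['mtx']; xd=(u-K[0,2])/K[0,0]; yd=(v-K[1,2])/K[1,1]
    x,y=xd.copy(),yd.copy()
    for _ in range(8):
        f=1+s['k1']*(x*x+y*y); x,y=xd/f,yd/f
    d=s['depth']; P=np.stack([x*d,y*d,d],-1); V=s['view']
    W=(P-V[:3,3])@V[:3,:3]; W[d==0]=np.nan
    return W
E
python3 - <<'E'
from h import *
import pickle
a={n:snapshot(n) for n in('side','top')}
pickle.dump(a,open('a.pkl','wb'))
cv2.imwrite('pics/both.png',cv2.resize(np.vstack([a['top']['color'],a['side']['color']])[:,:,::-1],None,fx=.75,fy=.75))
print(state())
for n in a: 
    V=a[n]['view']; print(n,-V[:3,:3].T@V[:3,3],V[:3,:3].round(2).tolist())
E
```

```text
{'time': 0.1, 'joint_positions': array([ 1.18735459,  0.43513978,  0.02497479,  1.57397496, -0.01159694,
        1.13401653, -0.07509181]), 'qd': array([-0.00044871, -0.00198349,  0.00011909, -0.00157173,  0.00082293,
        0.00171992,  0.00064984]), 'tau': array([ 1.95216882e-03, -6.69128323e+01,  9.87553708e-01, -3.15147150e+01,
       -6.05116482e-02,  3.74510558e-02,  3.91323829e-05]), 'ee_pos': array([ 173.0517507 , -600.09795803,  226.04392192]), 'orientation': array([-6.77870918e-04,  9.90161185e-01,  1.39929774e-01, -1.61471849e-04]), 'force': array([ 0.13979786, -0.24966079,  0.66834836]), 'ft_torque': array([-0.00148567, -0.02408692, -0.02150497]), 'gripper_force': 0.0, 'gripper_width': 91.78047178557621}
side [ 270.20406042 -827.69293747  705.81311904] [[0.91, -0.41, -0.02], [-0.23, -0.48, -0.84], [0.33, 0.78, -0.54]]
top [ 355.84826269  -16.37169607 1633.88576301] [[0.0, -1.0, -0.01], [-0.98, -0.0, -0.18], [0.18, 0.01, -0.98]]
```

View pics/both.png

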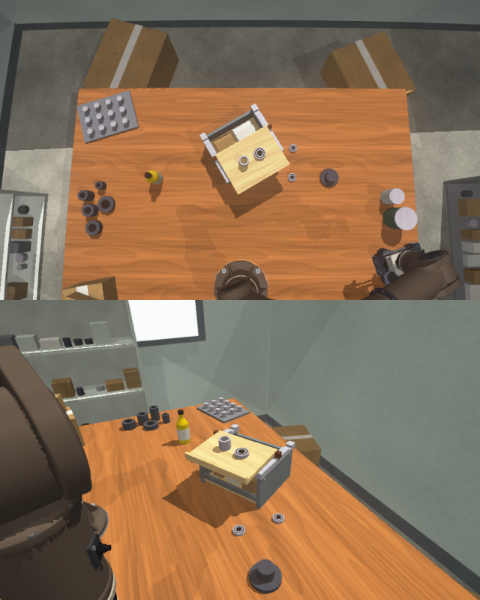

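The top view (here at 0.75 scale) shows the rack at about (243,150) with the board drawn out towards the robot, lower right. The bottle is at (152,176), the hub at (330,177), and two small loose bearings lie on the bench at (293,148) and (292,177). The sleeve and the large bearing are on the board at (244,161) and (260,154). Next I'll enlarge this area and measure it.

```bash
python3 - <<'E'
from h import *
import pickle
a=pickle.load(open('a.pkl','rb'))
t=a['top']; s=a['side']
c1=cv2.resize(t['color'][130:270,250:410],(640,560),interpolation=cv2.INTER_CUBIC)[:,:,::-1]
cv2.imwrite('pics/ctop.png',c1)
for n,box in(('top',(130,270,250,410)),('side',(150,280,240,400))):
    W=pts(a[n]); hsv=cv2.cvtColor(a[n]['color'],cv2.COLOR_RGB2HSV).astype(int)
    m=np.zeros(W.shape[:2],bool); m[box[0]:box[1],box[2]:box[3]]=1
    z=W[...,2]
    ply=m&(z>150)&(z<215)&(hsv[...,0]>14)&(hsv[...,0]<30)&(hsv[...,1]>60)&(hsv[...,2]>120)
    ply=cv2.erode(ply.astype(np.uint8),np.ones((3,3)))>0
    P=W[ply]; A=np.c_[P[:,:2],np.ones(len(P))]
    k=np.ones(len(P),bool)
    for _ in range(5):
        c=np.linalg.lstsq(A[k],P[k,2],rcond=None)[0]; r=P[:,2]-A@c; k=abs(r)<4
    r_=cv2.minAreaRect(P[k][:,:2].astype(np.float32))
    print(n,k.sum(),'slope',c,np.degrees(np.hypot(*c[:2])),np.degrees(np.arctan2(c[1],c[0])),r_,cv2.boxPoints(r_).round().tolist(),P[k].mean(0))
    # rails / grey metal at z 150..172
    g=m&(hsv[...,1]<45)&(z>150)&(z<200)
    Q=W[g]; print('grey',len(Q), Q.mean(0) if len(Q) else 0, cv2.boxPoints(cv2.minAreaRect(Q[:,:2].astype(np.float32))).round().tolist())
    hi=m&(z>A.shape[1]*0+0)&((z-(W[...,:2]@c[:2]+c[2]))>8)&(z<260)
    nn,l,st,ce=cv2.connectedComponentsWithStats(hi.astype(np.uint8))
    for i in range(1,nn):
        if st[i,4]>15: print('obj',ce[i],st[i,4],np.nanmedian(W[l==i],0).round(),np.nanmax(W[l==i][:,2]))
E
```

```text
top 2941 slope [6.04795198e-02 3.49754577e-02 1.43450927e+02] 4.002943694728778 30.040902380200954 ((580.6212158203125, -48.59844970703125), (183.3894805908203, 255.03506469726562), 30.514572143554688) [[437.0, 15.0], [566.0, -205.0], [724.0, -112.0], [595.0, 108.0]] [578.89961521 -46.55466844 176.8070312 ]
grey 845 [ 6.56143396e+02 -5.74974284e-01  1.64763122e+02] [[475.0, 60.0], [624.0, -191.0], [839.0, -63.0], [690.0, 188.0]]
obj [345.79792746 203.65284974] 193 [603. -81. 192.] 199.42403085816952
obj [324.91 213.58] 100 [569. -13. 216.] 223.0370211875947
obj [350.49042146 237.35632184] 261 [493. -95. 183.] 192.43679244165287
side 2981 slope [6.08603202e-02 3.59794290e-02 1.44113183e+02] 4.050814805644156 30.59074766331571 ((576.7454223632812, -54.501434326171875), (198.78720092773438, 259.00543212890625), 30.382675170898438) [[426.0, 7.0], [557.0, -216.0], [728.0, -116.0], [597.0, 107.0]] [579.85861924 -71.5105587  176.82797563]
grey 858 [667.89114378 -69.91981562 169.2130122 ] [[475.0, 63.0], [622.0, -193.0], [840.0, -68.0], [693.0, 189.0]]
obj [298.75849057 189.58867925] 265 [566. -26. 208.] 220.7337522971959
obj [321.22748815 202.77251185] 211 [601. -87. 193.] 196.715289906412
obj [288.55421687 220.36385542] 415 [ 503. -113.  183.] 184.81701222794524
```

View pics/ctop.png

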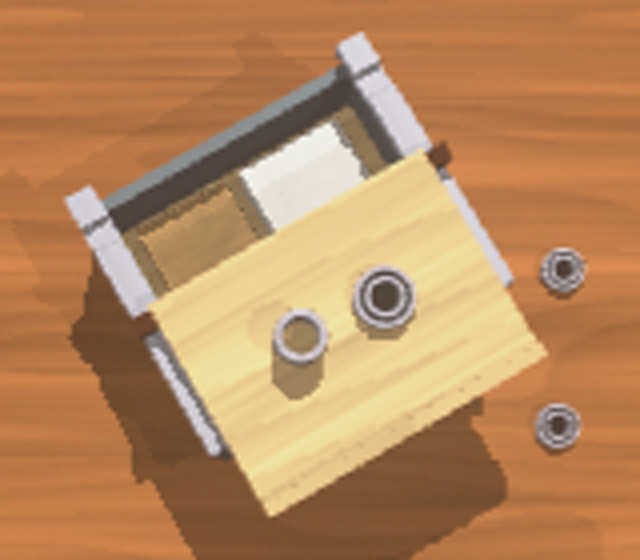

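Top view crop: the board front edge runs from (270,515) to (545,353), with the brown batten ends at (145,325) and (440,155) and the notches at (95,225) and (360,70). On the bearing: two small ones lie on the bench at (563,270) and (558,427), and the largest is on the board at (384,297), so that is the one to keep clear of. The rack yaw is about 30.5°, its origin is about (653,-4), and the board is about 85 mm out. I'll approach with both open fingertips, the tool leaning back.

```bash
cat >> h.py <<'E'
from scipy.spatial.transform import Rotation as R
yaw=np.radians(30.5); D=np.array([np.cos(yaw),np.sin(yaw),0]); L=np.array([-D[1],D[0],0])
O=np.array([653.,-4.5,0])
def quat(t):
    z=D*np.sin(t)+np.array([0,0,-np.cos(t)]); y=-L; x=np.cross(y,z)
    q=R.from_matrix(np.c_[x,y,z]).as_quat(); return [q[3],*q[:3]]
def at(x,z,y=0): return O+D*x+L*y+np.array([0,0,z])
def rel():
    s=state(); p=s['ee_pos']-O; return [round(float(v),1) for v in(s['time'],p@D,p@L,p[2],s['force']@D,s['force']@L,s['force'][2])]
E
python3 - <<'E'
from h import *
for t in(25,20,15,10,0):
    q=quat(np.radians(t)); ks=[solve_ik(at(x,z),q) for x,z in((-250,260),(-240,165),(-105,165))]
    print(t,[k is not None for k in ks])
    if all(k is not None for k in ks):
        move_ptp(at(-250,260),q); print(rel())
        move_straight(at(-240,165)); print(rel())
        break
s=snapshot('side'); save(s,'pre')
E
```

```text
25 [True, True, True]
[2.0, -250.4, -1.1, 260.0, -0.3, 0.4, -0.9]
[2.8, -239.9, -0.5, 165.5, -0.1, 0.0, -0.7]
```

View pics/pre.png

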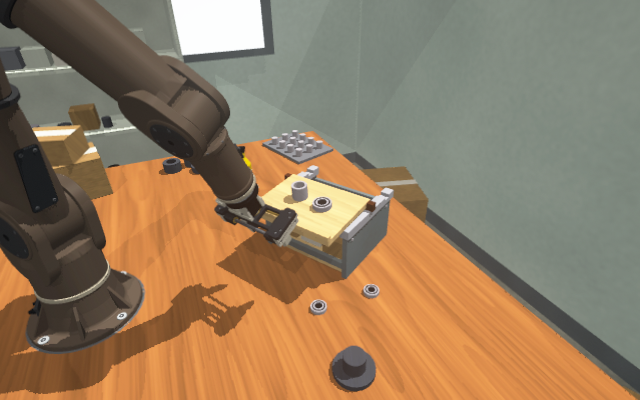

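The gripper stands in front of the board's front edge, with its fingers near (285,235) and clear of everything. Next: touch the board, then push most of the way.

```bash
python3 - <<'E'
from h import *
print(move_straight(at(-170,165),max_speed=30,guard=2.5),rel())
for x in(-160,-150,-140,-130,-122):
    if rel()[1]>x-3: continue
    print(x,move_straight(at(x,165.5),max_speed=30,guard=15),rel())
    if abs(rel()[4])>20: break
s=snapshot('top'); W=pts(s)
cv2.imwrite('pics/mid.png',cv2.resize(s['color'][130:270,250:410],(640,560),interpolation=cv2.INTER_CUBIC)[:,:,::-1])
E
```

```text
True [4.3, -197.2, 0.4, 164.6, -0.0, 0.5, -0.4]
-160 False [5.7, -161.4, -0.5, 165.2, -9.1, -0.9, 6.2]
-150 False [6.2, -150.8, -0.5, 165.3, -5.9, -0.6, 3.0]
-140 False [6.6, -140.8, -0.5, 165.3, -4.9, -0.2, 4.4]
-130 False [7.1, -130.8, -0.5, 165.3, -5.2, -1.3, 3.2]
-122 False [7.5, -122.5, -0.3, 165.3, -4.1, -1.9, 1.3]
```

View pics/mid.png

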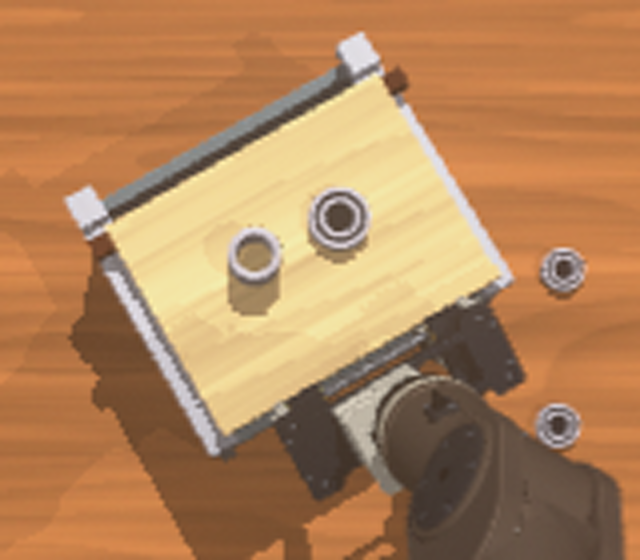

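The board has moved in square to the rails and the batten ends, at (105,245) and (397,80), are nearly at the notches. Both parts are still standing. Now I'll take small steps, watching force and board slope.

```bash
cat >> h.py <<'E'
def plane():
    s=snapshot('top'); W=pts(s); z=W[...,2]
    X=(W-O)@D; Y=(W-O)@L
    k=(X>-70)&(X<90)&(abs(Y)<105)&(z>150)&(z<195)
    P=W[k]; A=np.c_[X[k],Y[k],np.ones(k.sum())]; m=np.ones(len(P),bool)
    for _ in range(8):
        c=np.linalg.lstsq(A[m],P[m,2],rcond=None)[0]; m=abs(P[:,2]-A@c)<4
    return c.round(4),s
E
python3 - <<'E'
from h import *
print(plane()[0])
for x in np.arange(-120,-100,1.5):
    g=move_straight(at(x,165.5),max_speed=15,guard=12); hold(.1); r=rel(); c=plane()[0]
    print(x,g,r,c)
    if g or abs(c[0])<.015 or r[4]<-18: break
E
```

```text
[ 4.260000e-02 -7.000000e-04  1.796028e+02]
-120.0 False [8.0, -120.4, -0.1, 165.3, -5.1, -0.5, 1.0] [ 4.090000e-02 -0.000000e+00  1.793613e+02]
-118.5 False [8.4, -118.7, 0.1, 165.4, -3.7, -1.0, 1.0] [4.610000e-02 1.200000e-03 1.793411e+02]
-117.0 False [8.8, -117.0, 0.1, 165.4, -4.2, -0.3, -0.1] [4.490000e-02 6.000000e-04 1.792404e+02]
-115.5 False [9.2, -115.5, 0.1, 165.5, -4.0, -0.9, -0.7] [4.310000e-02 0.000000e+00 1.794136e+02]
-114.0 False [9.6, -113.9, 0.1, 165.6, -4.0, 0.2, 1.2] [ 4.370000e-02 -1.300000e-03  1.789807e+02]
-112.5 False [10.0, -112.3, 0.1, 165.5, -1.4, -0.8, -0.9] [ 3.400000e-03 -1.800000e-03  1.747626e+02]
```

At tool x -112.5 the slope falls to about 0, the top height is 174.8 mm and the push force drops, so the batten is in on both sides. I'll back off and check.

```bash
python3 - <<'E'
from h import *
move_straight(at(-190,165.5),max_speed=80); move_straight(at(-230,260)); hold(.5)
c,s=plane(); print(rel(),c)
a=s['color'][130:270,250:410]; b=snapshot('side')['color'][150:290,240:400]
cv2.imwrite('pics/end.png',cv2.resize(np.hstack([a,b]),(800,350),interpolation=cv2.INTER_CUBIC)[:,:,::-1])
W=pts(s); X=(W-O)@D; Y=(W-O)@L
k=(W[...,2]>165)&(abs(Y)<60)&(X>-125)&(X<125); print('x extent',np.percentile(X[k],[.5,99.5]))
E
```

```text
[12.6, -230.0, 0.0, 259.9, 0.6, 0.1, 0.3] [1.500000e-03 0.000000e+00 1.746862e+02]
x extent [-102.53915412   96.11513276]
```

View pics/end.png

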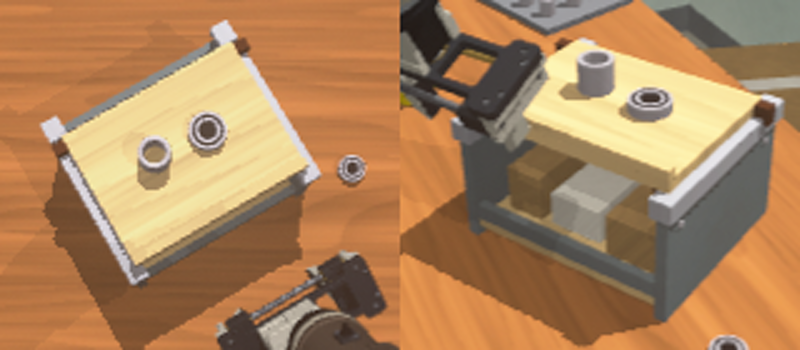

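The board is level (slope 0.0015) and both batten ends sit in the notches, at (62,147) and (243,47) in the top view. Both parts are upright and the gripper is clear.

```bash
python3 -c "
from workcell import *
print(hand_in())"
```

```text
the job is handed in; nothing more can be done
None
```

The job is handed in: the board is pushed home and lies level with its rear batten down in both notches, the sleeve and bearing are still upright, and the robot is touching nothing; the bottle and hub were never approached, though I took no final measurement of them.

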